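Charge a strapping-tool battery pack

ROBOT

A 6-joint arm with a two-finger parallel gripper is mounted at the origin on the work surface. World frame = base frame: x ahead of the robot, y to its left, z up, the work surface at z = 0. Lengths are in mm, angles in rad, forces in N, time in s.
With the tool pointing down it reaches from about 325 to 925 mm from the base axis. Payload 3.1 kg.
Tool frame: the origin (TCP) lies at the very end of the fingers, on their centre line; the grasp point (between the pads) lies pinch_z behind it (pinch_z is the distance from the TCP to the grasp point, in mm); z points along the fingers, y is the direction in which the jaws open and shut (so a half turn about z gives the same grasp; the last joint's range is limited). The gripper opens to 85 mm and grips with 20 to 120 N. Pads are 22 mm wide; open, the fingers measure 114 mm over their backs; the gripper's body (76 mm by 85 mm) begins 54 mm behind the grasp point. The pads swing forward as they close: fully open they stand 13 mm farther back than shut.
Start: joints at [-1.374, 0.217, 1.613, -0, 1.311, -0.112], TCP at [189.968, -595.442, 203.1] pointing down, gripper open.
Joint ranges: [-2.75, 2.75], [-0.78, 2.1], [0.31, 2.55], [-1.13, 4.27], [0.13, 2.63], [-2.58, 2.58]. Speed limits (rad/s): [2.79, 2.79, 3.14, 3.14, 3.14, 3.14].

INTERFACE

Orientations are given as a rotation vector (axis times angle).
In Python, from rig import * gives the robot as it stands.
- The arm moves only by the shell command python3 -m pendant 'ROWS' [FORCE]. ROWS is JSON, a list of rows, each a list of 5 numbers: the shift along the tool's x, y, z in mm, then the turn about the tool's z in degrees, then the closure in counts, from 0 (fully open) to 255 (shut). In form: [[dx, dy, dz, turn, jaw], ...]. A call has 1 to 12 rows; each row is the pose to reach, as a shift and turn from the pose commanded when the call began, along the tool's axes at that moment; what a row does not reach only later rows make up. A row lasts 1/8 s, in which the tool goes at most 62.5 mm and 10.7 degrees, less where a joint would pass 70% of its speed; a pose out of reach is approached as far as the arm can. A call with a gripper value outside its range is refused whole. The fingers move at their own pace and stop on an object; FORCE is the grip in N (left out, the last holds). Time passes only in rows, so rows that repeat a pose let the fingers close. It gives the time, the measured TCP pose, the force and the opening at its end, in the units of the state.
- sense(): the state, without advancing time (a new reading comes with each control period).
- get_image(name): name is "scene" or "top" or "wrist"; returns a dict with "color" (480x640x3 uint8, red, green, blue), "fx", "fy", "cx", "cy" (pixels), "R" (3x3) and "t" (3): a world point X has camera coordinates R X + t. Camera axes: x right, y down, z forward; pixel columns grow to the right and rows downward; lengths in mm; the calibration is good to about 2 mm. A picture is of the moment at which its call begins. There is no depth.
- hand_in(): hands the job in, once; it reports no verdict.
Trained networks look in a picture, given as the dict that the camera call returned (one of the last four; its "shot" number tells which), for a name from the list of things; names that differ only in an ending like _2 or _b are one class to them, and where a whole thing is asked for, a point or a joint stands for the part that bears it (a point fixed in the world has none). Each returns a list of dicts, best first, with "conf" (0 to 1); they miss things now and then, are a little off and sometimes report something else, mostly with a low value. They report only what shows in the picture. A call takes as long as a camera call. They do not tell look-alikes from the thing itself.
- silhouettes(picture, thing): "pixels" (480x640 bool, what is visible of it) and "pixel" ([column, row] in pixels, amid what is visible of it).
The state is a dict: "time_s": time; "qpos": joint angles; "joint_vel": joint speeds; "joint_efforts": joint torques, N m; "ee_pos": TCP position; "eef_rot": TCP orientation; "wrist_force": force on the tool from outside, world axes, zero at the start; "torque": the same for the moment, N m; "grip_width": finger opening in mm.
Only numpy, scipy, OpenCV 4.12 (cv2) and the standard library are available. Lean on these libraries where they do the work, as an engineer would, in place of code of your own. Each camera call takes 0.05 s, during which the arm holds its last target. There are 200 camera calls.

TASK

Take the yellow-banded battery pack from the grey tray and slide it, grey foot first, into the leaning bay of the empty charger: push it past the stiff contact block inside until it is fully home on the hard stop, firmly but without ramming it. Then, with the pack home, swing that charger's green-tipped lever all the way over, away from the robot, and let go. Leave the red-banded pack and the other loose things where they are.

Things in the scene. Friction and masses are not known exactly. Their poses are not given: they have to be found in the camera images.
- pack: Battery pack to charge: black block 56 (its x) x 36 (its y) x 160 mm (its z), about 0.4 kg, yellow band 104 to 120 mm above its underside, yellow patch on top. Origin at the centre of its underside, z towards its top; stands upright at the start. The lowest 12 mm is a grey foot, 3 mm narrower on every side, as a lead-in. A half turn about its z makes no difference.
- pack_top (a point): Centre of the yellow pack's top face, 160 mm above its origin.
- bay: Blind leaning slot of the empty charger, a grey tube with 8 mm walls. Origin at the centre of its hard stop (inner floor), hidden inside; z runs up the slot and out, leaning 30 degrees from vertical to the charger's front (robot side). Opening 60 mm along its x, 40 mm along its y. The pack goes in with its z along the slot's z and its x along the slot's x, either way round.
- bay_mouth (a point): Centre of the bay's mouth (blue rim), 100 mm up the slot from the stop. When the pack is home, 60 mm of it stands out of the mouth.
- bay_stop: The hard stop, hidden in the bay, with the copper contact block before it; origin and axes as the bay's. The block meets the pack's foot 18 to 30 mm before the stop: it resists with about 10 N (more if pushed fast), gives way and stays down; the pack's weight alone does not move it. At the stop the resistance rises sharply. The walls rub enough that a released pack may stick on the way.
- charger: The empty charger, fixed: dark foot plate 190 x 180 x 12 mm carrying the bay, a low black box with an orange lamp behind it and, to its right seen from the robot, the lever. Origin on the bench surface; x points to its back (away from the robot), y to its left, z up. In this frame the bay's stop lies at (40, 0, 45) mm, the lever's pivot at (0, -100, 34) mm, its axis along y.
- charge_lever (a joint): Angle of the empty charger's lever: 0 = leaning 0.5 rad from upright to the front (robot), 1.0 = end of its swing, leaning 0.5 rad to the back. Starts between 0 and 0.25, stays where it is left; about 1 N at the tip moves it. Steel rod of 10 mm diameter, 90 mm from pivot to ball centre.
- charge_lever_tip (a point): Centre of the green ball (26 mm diameter) at the end of the empty charger's lever.
- charger_full: A second charger of the same make, fixed, with a green-banded pack already in its bay, its lever already over and a green lamp. Leave it. Origin and axes as for the empty charger. Which of the two stands left or right varies.
- tray: Grey shallow tray, fixed, 140 (x) x 310 (y) x 14 mm with a 4 mm floor and walls, in which the two packs stand about 150 mm apart. Origin at the centre of its underside.
- pack_faulty: Pack of the same shape and size with a red band: leave it standing in the tray. Origin at the centre of its underside.
- tape_roll: Bystander: brown tape roll lying flat, 100 mm outside diameter, 48 mm high. Origin under its centre.
- small_carton: Bystander: cardboard carton 100 x 110 x 80 mm. Origin under its centre.
- wrench: Bystander: wrench 180 mm long lying on the bench. Origin under its middle.
Things that resemble listed ones, but are neither listed nor needed, are in the scene too. What is shaped like the pack but orange or turquoise is not meant.

How it is judged (in metres and radians):
On the way, in this order (a step that is already met when the one before it is completed fails the run):
1. The yellow-banded pack is fully home on the hard stop of the empty bay, the lever still at its start side (z of pack in the frame of bay between -0.004 and 0.004 m and x of pack in the frame of bay between -0.008 and 0.008 m and y of pack in the frame of bay between -0.008 and 0.008 m and angle between the z axis of pack and the z axis of bay, either way round below 0.07 rad and z of pack_top in the frame of bay above 0.1 m and value of joint charge_lever below 0.5 rad), for 0.2 s.
2. The lever of that charger is thrown over with the pack home (z of pack in the frame of bay between -0.004 and 0.004 m and x of pack in the frame of bay between -0.008 and 0.008 m and y of pack in the frame of bay between -0.008 and 0.008 m and angle between the z axis of pack and the z axis of bay, either way round below 0.07 rad and z of pack_top in the frame of bay above 0.1 m and value of joint charge_lever above 0.85 rad), for 0.2 s.
At the end, for the whole second after the job is handed in: The yellow-banded pack stands foot down in the empty charger's bay, its foot within 4 mm of the hard stop and its axis within 0.07 rad of the slot's, at rest; the lever reads more than 0.85 of 1.0; the red-banded pack still stands upright (all of step 2 and linear speed of pack below 0.02 m/s and angle between pack_faulty's own z axis and vertical below 0.15 rad); the robot touches nothing.
It fails at once if the red-banded pack or another loose bystander is moved more than 30 mm (distance of any of pack_faulty, tape_roll, small_carton, wrench from where it was at the start of the episode above 0.03 m).
It fails at once if the pack is rammed onto the stop with more than 100 N (contact force between pack and bay_stop above 100 N).
It also fails if it takes over 64 s, if anything falls off the work surface, if the arm or the gripper's body presses on something with over 40 N, if the wrist force passes 120 N, or if a joint passes its speed limit or range.

## Working session

There is one attempt and no reset: what is moved stays moved. The work goes in short steps, Python scripts to look and compute and a shell command to move; the robot and the scene stay as the last step left them, time stands still between calls to the robot, and variables do not carry over. Pictures are saved under pics/ and viewed, about 8 in all and at most 12, crops included, and the job is handed in when it is done.

```bash
ls; mkdir -p pics; python3 - <<'E'
from rig import *
import cv2,numpy as np
s=sense();print({k:np.round(v,3).tolist() for k,v in s.items()})
for n in("scene","top"):
    p=get_image(n);cv2.imwrite(f"pics/{n}0.png",p["color"][...,::-1]);print(n,p["fx"],p["fy"],p["cx"],p["cy"],np.round(p["R"],4).tolist(),np.round(p["t"],1).tolist())
    for th in("pack","charger","charge_lever_tip","bay","tray"):
        for d in silhouettes(p,th)[:5]: print(n,th,round(d["conf"],2),d["pixel"],d["pixels"].sum())
E
```

```text
pics
{'time_s': 0.0, 'qpos': [-1.374, 0.218, 1.615, 0.0, 1.311, -0.112], 'joint_vel': [-0.001, 0.003, -0.001, 0.001, 0.0, -0.001], 'joint_efforts': [0.001, -39.684, -30.385, -0.0, 0.01, -0.0], 'ee_pos': [189.784, -594.559, 201.753], 'eef_rot': [-3.102, -0.483, 0.0], 'wrist_force': [-0.173, -0.131, -0.359], 'torque': [0.018, 0.01, -0.022], 'grip_width': 85.252}
scene 540.3191055706222 540.3191055706222 315.8692186119357 248.09318451101421 [[-0.1833, 0.983, 0.0114], [0.6461, 0.1292, -0.7523], [-0.7409, -0.1306, -0.6588]] [77.8, -269.5, 1959.6]
scene pack 0.95 [421.8, 228.9] 1081
scene pack 0.7 [483.7, 319.5] 1168
scene charger 0.74 [190.3, 261.3] 3750
scene charger 0.27 [421.9, 335.6] 2317
scene bay 0.71 [197.1, 245.7] 1098
scene tray 0.9 [416.2, 293.3] 3373
top 597.9695264048125 597.9695264048125 312.3045960911914 237.9198365060557 [[-0.03, -0.9995, -0.0068], [-0.9823, 0.0308, -0.1848], [0.1849, 0.0011, -0.9828]] [38.4, 566.8, 1411.5]
top pack 0.82 [127.0, 182.3] 880
top pack 0.75 [161.1, 232.9] 822
top pack 0.62 [192.4, 319.0] 684
top pack 0.5 [294.8, 306.2] 589
top charge_lever_tip 0.61 [490.3, 244.1] 119
top bay 0.87 [448.3, 228.9] 1239
top tray 0.76 [199.3, 263.6] 5279
```

```bash
python3 -c "import rig;print([x for x in dir(rig) if x[0]!='_'])"
```

```text
['IKError', 'get_image', 'hand_in', 'pinch_z', 'sense', 'silhouettes']
```

```bash
python3 -c "
import cv2,rig;print(rig.pinch_z)
a=cv2.imread('pics/top0.png');cv2.imwrite('pics/top0c.png',cv2.resize(a[130:430,60:560],(800,480),interpolation=2))"
```

```text
18.700000000000003
```

View pics/top0.png

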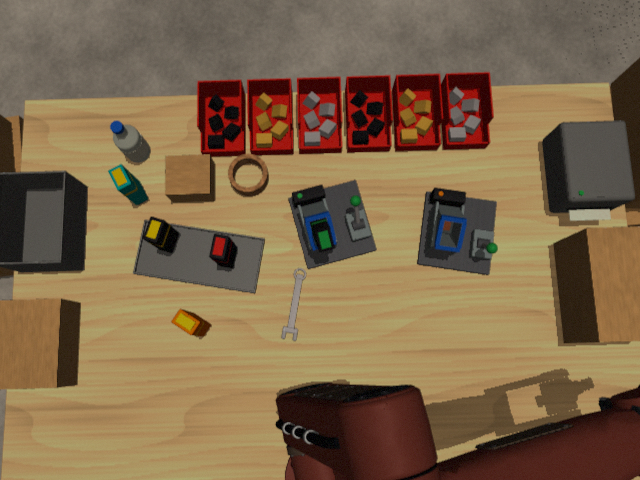

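View pics/scene0.png

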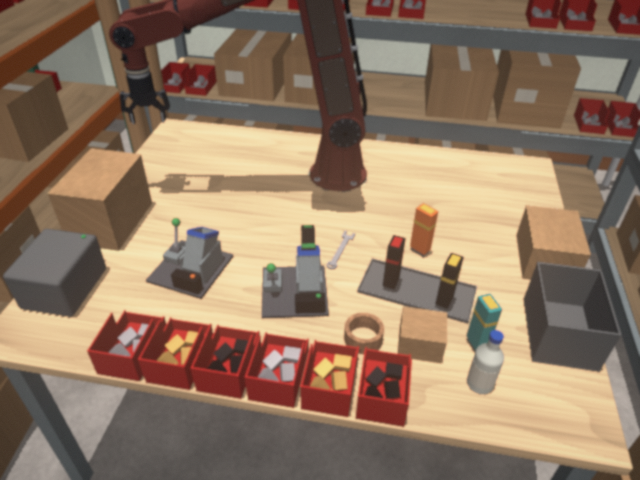

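The top view shows the yellow pack in the tray at (155,230), the red pack at (222,247), and the orange (187,322) and turquoise (122,180) decoys outside the tray. The empty charger, with the orange lamp, is on the right at (455,232), with its ball at (491,247). The full charger is at (325,225). Pack candidates are yellow (155,230), red (222,247), orange (187,322), turquoise (122,180) and the green-banded one (322,233); I choose the one at (155,230), with the black body and yellow top.

The tool can't tilt, so I'll pivot the pack in the jaws about the jaw axis.

```bash
cat > h.py <<'E'
from rig import *
import cv2,numpy as np
from scipy.spatial.transform import Rotation as Ro
from scipy.optimize import least_squares
def onplane(p,uv,z):
    R=np.array(p["R"]);t=np.array(p["t"]);c=-R.T@t
    d=R.T@np.array([(uv[0]-p["cx"])/p["fx"],(uv[1]-p["cy"])/p["fy"],1])
    return (c+d*(z-c[2])/d[2])
def proj(p,X):
    Y=np.atleast_2d(X)@np.array(p["R"]).T+np.array(p["t"])
    return np.c_[p["fx"]*Y[:,0]/Y[:,2]+p["cx"],p["fy"]*Y[:,1]/Y[:,2]+p["cy"]]
def save(n,img): cv2.imwrite(f"pics/{n}.png",img[...,::-1])
def go(xyz,yawy=None):
    """print shift+turn in tool axes to put TCP at xyz, with tool y at world angle yawy (mod 180)"""
    s=sense();M=Ro.from_rotvec(s["eef_rot"]).as_matrix()
    d=M.T@(np.array(xyz)-s["ee_pos"]);tr=0
    if yawy is not None:
        cur=np.arctan2(M[1,1],M[0,1]);tr=-np.degrees((yawy-cur+np.pi/2)%np.pi-np.pi/2)
    print("rows:",np.round(d,1),"turn",np.round(tr,1),"j6 now",round(s["qpos"][5],2))
E
python3 - <<'E'
from h import *
s=sense();print(np.round(Ro.from_rotvec(s["eef_rot"]).as_matrix(),2).tolist())
p=get_image("top");hsv=cv2.cvtColor(p["color"],cv2.COLOR_RGB2HSV)
def comp(m):
    n,l,st,c=cv2.connectedComponentsWithStats(m.astype(np.uint8));return [(st[i],c[i],l==i) for i in range(1,n) if st[i,4]>15]
H,S,V=[hsv[...,i].astype(int) for i in range(3)]
for nm,m,z,box in(("yellow",(H>23)&(H<35)&(S>180)&(V>110),164,(130,210,180,260)),("green",(H>40)&(H<80)&(S>120),115,(470,220,510,270)),("blue",(H>100)&(H<125)&(S>120)&(V>60),131,(420,200,480,260))):
    k=np.zeros_like(m);k[box[1]:box[3],box[0]:box[2]]=1
    for st,c,mm in comp(m&k):
        print(nm,st,c,np.round(onplane(p,c,z)));r=cv2.boxPoints(cv2.minAreaRect(np.argwhere(mm)[:,::-1].astype(np.float32)));print([np.round(onplane(p,x,z)[:2]).tolist() for x in r])
for uv in((428,188),(497,198),(490,274),(418,264)): print("plate",np.round(onplane(p,uv,12)))
for uv in((147,219),(266,237),(254,293),(134,275)): print("tray",np.round(onplane(p,uv,14)))
w=get_image("wrist");C=-np.array(w["R"]).T@w["t"];print(C,w["fx"],np.round(w["R"],2).tolist())
E
```

```text
[[0.95, 0.3, -0.0], [0.3, -0.95, -0.0], [-0.0, 0.0, -1.0]]
yellow [146 220  15  19 168] [153.14880952 228.99404762] [579. 382. 164.]
[[563.0, 398.0], [602.0, 385.0], [594.0, 365.0], [556.0, 378.0]]
green [486 243  11  10  89] [491.34831461 247.5505618 ] [ 520. -396.  115.]
[[531.0, -384.0], [531.0, -407.0], [509.0, -406.0], [510.0, -382.0]]
blue [435 215  32  37 511] [450.37964775 232.86888454] [ 555. -299.  131.]
[[519.0, -258.0], [602.0, -280.0], [588.0, -341.0], [505.0, -318.0]]
plate [ 696. -278.   12.]
plate [ 664. -452.   12.]
plate [ 470. -418.   12.]
plate [ 501. -241.   12.]
tray [637. 439.  14.]
tray [581. 138.  14.]
tray [441. 169.  14.]
tray [495. 468.  14.]
[ 261.86987    -571.54143098  374.67289647] 345.54533670097993 [[0.3, -0.95, -0.0], [-0.91, -0.29, 0.3], [-0.28, -0.09, -0.95]]
```

```bash
python3 -c "
from h import *
go((590,-345,340),np.radians(79.3))"
```

```text
rows: [ 457.2 -117.  -136.9] turn 28.4 j6 now -0.11
```

```bash
python3 -m pendant '[[0,0,-60,0,0],[50,-10,-110,8,0],[105,-25,-137,16,0],[160,-40,-137,24,0],[220,-55,-137,28.4,0],[275,-70,-137,28.4,0],[335,-85,-137,28.4,0],[395,-100,-137,28.4,0],[457,-117,-137,28.4,0],[457,-117,-137,28.4,0],[457,-117,-137,28.4,0],[457,-117,-137,28.4,0]]'
python3 - <<'E'
from h import *
s=sense();print(s["ee_pos"],s["qpos"])
w=get_image("wrist");save("w1",w["color"]);np.save("w1.npy",{k:w[k] for k in("R","t","fx","fy","cx","cy")},allow_pickle=True)
E
```

```text
time_s: 2.2
ee_pos: [588.8, -346.2, 340.3]
eef_rot: [3.127, -0.296, -0.0]
wrist_force: [-0.4, 0.1, 0.3]
grip_width: 85.2
[ 588.7615872  -346.15979792  340.27138801] [-6.33958313e-01  2.70564260e-01  1.29663593e+00 -4.53888389e-04
  1.57436586e+00  1.12543129e+00]
```

View pics/w1.png

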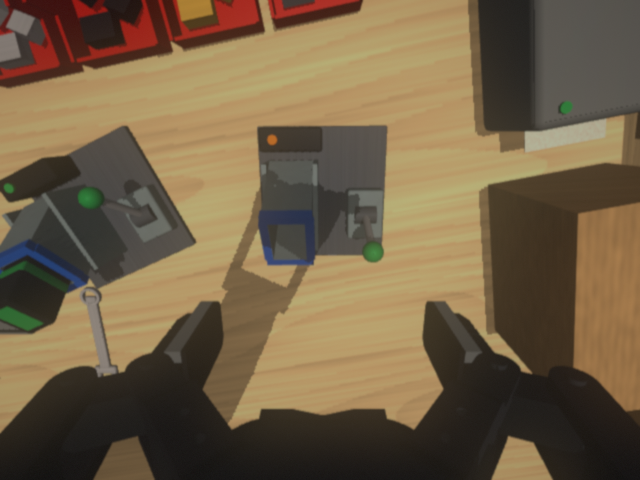

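```bash
cat >> h.py <<'E'
c30,s30=np.cos(np.pi/6),.5
def ch2w(X,P):  # charger frame -> world, P=(x,y,yaw)
    X=np.atleast_2d(X).astype(float);c,s=np.cos(P[2]),np.sin(P[2])
    return np.c_[P[0]+c*X[:,0]-s*X[:,1],P[1]+s*X[:,0]+c*X[:,1],X[:,2]]
def bay2ch(B):
    B=np.atleast_2d(B).astype(float)
    return np.c_[40+B[:,0]*c30-B[:,2]*s30,B[:,1],45+B[:,0]*s30+B[:,2]*c30]
E
python3 - <<'E'
from h import *
w=np.load("w1.npy",allow_pickle=True).item();im=cv2.imread("pics/w1.png")
yaw=np.radians(-10.7)
P=np.array([555,-299,yaw]);P[:2]-=(ch2w([[-10,0,0]],(0,0,yaw))[0,:2]);print(P)
hsv=cv2.cvtColor(im,cv2.COLOR_BGR2HSV).astype(int);H,S,V=hsv[...,0],hsv[...,1],hsv[...,2]
g=(H>45)&(H<75)&(S>120);g[:,:340]=0;g[:200]=0;g[280:]=0
print("ball",np.argwhere(g)[:,::-1].mean(0),g.sum())
for uv in((258,127),(386,126),(387,254),(318,254.5)): print(np.round(onplane(w,uv,12),1))
X0,Y0,k=240,115,5
c=cv2.resize(im[Y0:Y0+160,X0:X0+160],None,fx=k,fy=k,interpolation=cv2.INTER_CUBIC)[:,:]
save("w1c",cv2.resize(c,(600,600))[...,::-1])
E
```

```text
[ 5.64826128e+02 -3.00856666e+02 -1.86750230e-01]
ball [373.36842105 252.34449761] 209
[ 685.4 -273.4   12. ]
[ 653.6 -446.6   12. ]
[ 467.9 -423.    12. ]
[ 487.  -318.8   12. ]
```

View pics/w1c.png

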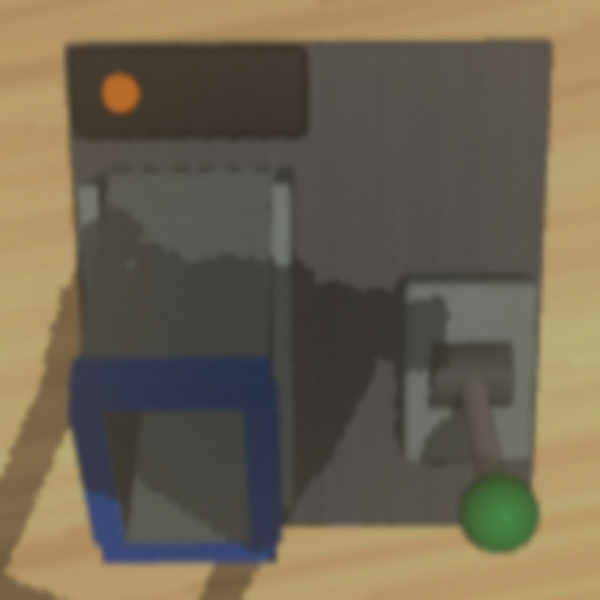

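```bash
python3 - <<'E'
from h import *
w=np.load("w1.npy",allow_pickle=True).item()
uv=np.array([(268,224.3),(304.8,223.8),(306.7,259.8),(274.1,260.3)])-.3
B=np.array([(30,20,100),(30,-20,100),(-30,-20,100),(-30,20,100)])
ball=np.array([373.4,252.3])
cs=[onplane(w,u,12)[:2] for u in((257.3,127),(387.2,125.7),(381,255),(317,254.5))]
for a,b,off in((0,1,90),(1,2,180),(3,2,90)): d=cs[b]-cs[a];print("yaw",np.degrees(np.arctan2(d[1],d[0]))+off,np.linalg.norm(d))
def tip(P,a): return ch2w([[-90*np.sin(.5-a),-100,34+90*np.cos(.5-a)]],P)
def res(v):
    P=v[:3];return np.r_[(proj(w,ch2w(bay2ch(B),P))-uv).ravel(),(proj(w,tip(P,v[3]))-ball).ravel()]
r=least_squares(res,[565,-301,-.187,.1],x_scale=[10,10,.1,.1]);print(r.x,np.degrees(r.x[2]),np.round(r.fun,1))
P=r.x[:3];print("mouth",ch2w(bay2ch([[0,0,100]]),P),"tip",tip(P,r.x[3]))
np.save("P.npy",r.x)
q=get_image("top");print("blue rim ctr in top",proj(q,ch2w(bay2ch([[0,0,100]]),P)),"ball",proj(q,tip(P,r.x[3])),proj(q,ch2w(bay2ch(B*[38/30,28/20,1]),P)).round(1).tolist())
s=get_image("scene");print(proj(s,ch2w(bay2ch([[0,0,100]]),P)),"ball",proj(s,tip(P,r.x[3])))
for p,n in((q,'top'),(s,'scene')):
    hs=cv2.cvtColor(p["color"],cv2.COLOR_RGB2HSV).astype(int);m=(hs[...,0]>45)&(hs[...,0]<75)&(hs[...,1]>110)
    e=proj(p,tip(P,r.x[3]))[0].astype(int);k=np.zeros_like(m);k[e[1]-12:e[1]+12,e[0]-12:e[0]+12]=1;print(n,np.argwhere(m&k)[:,::-1].mean(0))
    b=(hs[...,0]>100)&(hs[...,0]<125)&(hs[...,1]>120)&(hs[...,2]>50)
    e=proj(p,ch2w(bay2ch([[0,0,100]]),P))[0].astype(int);k=np.zeros_like(m);k[e[1]-25:e[1]+25,e[0]-25:e[0]+25]=1;i=np.argwhere(m*0|(b&k))[:,::-1];print(n,i.min(0),i.max(0))
go((579-40,382-0,330),np.radians(71.5))
E
```

```text
yaw -10.280205315984531 178.6254638420672
yaw 349.47363063162834 188.8253622573455
yaw -11.296883346470025 98.35744528899914
[ 5.59635533e+02 -2.99444553e+02 -1.79309595e-01  1.97174091e-01] -10.273683010723584 [ 0.1  0.4 -0.1  0.6  0.3 -0.5  0.1 -0.7 -0.4 -0. ]
mouth [[ 549.79586215 -297.6610498   131.60254038]] tip [[ 515.39113922 -393.05439346  119.90478062]]
blue rim ctr in top [[449.98442364 234.99571086]] ball [[491.02613189 249.22664922]] [[441.2, 217.7], [465.5, 221.2], [458.7, 252.0], [434.8, 248.5]]
[[203.05790092 229.49523962]] ball [[175.84652689 221.06512469]]
top [nan nan]
top [435 215] [466 250]
scene [nan nan]<stdin>:18: RuntimeWarning: Mean of empty slice.
  ret = um.true_divide(
Traceback (most recent call last):
ValueError: zero-size array to reduction operation minimum which has no identity
```

```bash
python3 -c "
from h import *
go((590,380,340),np.radians(71.5))"
```

```text
rows: [-1.352e+02 -7.136e+02  2.000e-01] turn 7.7 j6 now 1.13
```

```bash
python3 -m pendant '[[-11,-59,0,-10.5,0],[-22,-119,0,-21,0],[-34,-178,0,-31.5,0],[-45,-238,0,-42,0],[-56,-297,0,-52.5,0],[-68,-357,0,-63,0],[-79,-416,0,-73.5,0],[-90,-476,0,-84,0],[-101,-535,0,-94.5,0],[-112,-595,0,-105,0],[-124,-654,0,-115.5,0],[-135,-714,0,-126,0]]' | head -2
python3 -m pendant '[[0,0,0,-10,0],[0,0,0,-20,0],[0,0,0,-30,0],[0,0,0,-40,0],[0,0,0,-46.3,0],[0,0,0,-46.3,0],[0,0,0,-46.3,0]]'
python3 - <<'E'
from h import *
go((590,380,340),np.radians(71.5))
w=get_image("wrist");save("w2",w["color"]);np.save("w2.npy",{k:w[k] for k in("R","t","fx","fy","cx","cy")},allow_pickle=True)
hsv=cv2.cvtColor(w["color"],cv2.COLOR_RGB2HSV).astype(int);H,S,V=hsv[...,0],hsv[...,1],hsv[...,2]
m=((H>22)&(H<36)&(S>170)&(V>100)).astype(np.uint8)
n,l,st,c=cv2.connectedComponentsWithStats(m)
for i in range(1,n):
    if st[i,4]>60:
        r=cv2.boxPoints(cv2.minAreaRect(np.argwhere(l==i)[:,::-1].astype(np.float32)))
        q=np.array([onplane(w,x,164)[:2] for x in r]);print(st[i],c[i].round(),q.mean(0).round(1),onplane(w,c[i],164).round(1),[(np.linalg.norm(d).round(1),np.degrees(np.arctan2(d[1],d[0])).round(1)) for d in(q[1]-q[0],q[2]-q[1])])
E
```

```text
time_s: 3.85
ee_pos: [590.0, 382.5, 340.6]
time_s: 4.72
ee_pos: [590.0, 381.0, 340.3]
eef_rot: [0.506, 3.1, 0.0]
wrist_force: [0.8, 0.2, -0.6]
grip_width: 85.4
rows: [-0.3 -1.   0.3] turn -0.0 j6 now -0.77
[411 264  35  33 583] [428. 280.] [702.2 465.9] [702.  465.9 164. ] [(np.float64(19.1), np.float64(121.1)), (np.float64(38.8), np.float64(27.0))]
```

View pics/w2.png

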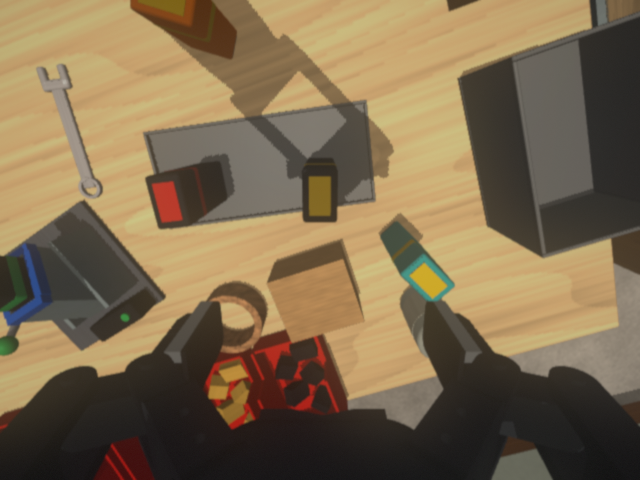

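```bash
python3 - <<'E'
from h import *
w=np.load("w2.npy",allow_pickle=True).item();im=cv2.imread("pics/w2.png")
hsv=cv2.cvtColor(im,cv2.COLOR_BGR2HSV).astype(int);H,S,V=hsv[...,0],hsv[...,1],hsv[...,2]
m=((H>18)&(H<38)&(S>120)&(V>70));k=m*0;k[165:225,302:340]=1;m=m&(k>0)
n,l,st,c=cv2.connectedComponentsWithStats(m.astype(np.uint8))
for i in range(1,n):
    if st[i,4]>60:
        r=cv2.boxPoints(cv2.minAreaRect(np.argwhere(l==i)[:,::-1].astype(np.float32)))
        q=np.array([onplane(w,x,164)[:2] for x in r]);print(st[i],c[i].round(),q.mean(0).round(1),[(np.linalg.norm(d).round(1),np.degrees(np.arctan2(d[1],d[0])).round(1)) for d in(q[1]-q[0],q[2]-q[1])])
save("w2c",cv2.resize(im[150:240,270:370],(600,540),interpolation=2)[...,::-1])
go((579,382,200))
E
```

```text
[308 176  24  41 969] [319. 196.] [576.3 383.2] [(np.float64(22.9), np.float64(71.4)), (np.float64(41.0), np.float64(-18.1))]
rows: [ 10.7  -2.7 140.2] turn 0 j6 now -0.77
```

View pics/w2c.png

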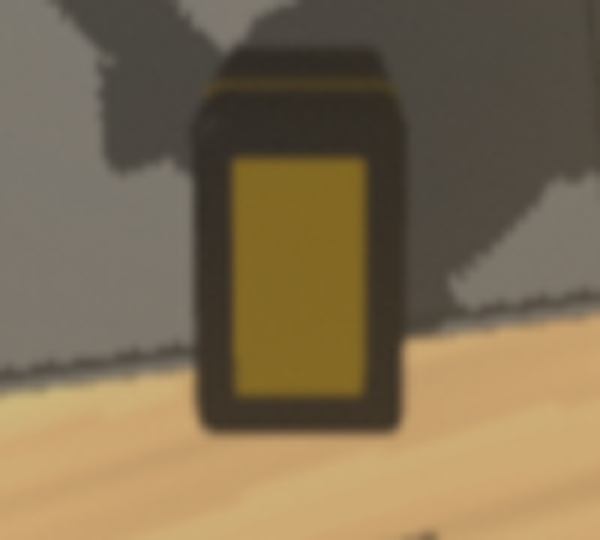

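```bash
python3 -m pendant '[[6,-1,60,0,0],[12.2,-2,110,0,0],[12.2,-2,150,0,0],[12.2,-2,190,0,0],[12.2,-2,220,0,0],[12.2,-2,228,0,0],[12.2,-2,228,0,0],[12.2,-2,228,0,0]]' 40
python3 -c "
from h import *
go((577.5,382.7,112),np.radians(71.6))"
```

```text
time_s: 5.78
ee_pos: [579.1, 384.3, 114.5]
eef_rot: [0.502, 3.098, 0.004]
wrist_force: [0.3, 0.3, 0.3]
grip_width: 85.5
rows: [ 1.  -2.   2.5] turn -0.0 j6 now -0.76
```

```bash
python3 -m pendant '[[1,-1.5,2,0,200],[1,-1.5,2,0,200],[1,-1.5,2,0,200],[1,-1.5,2,0,200],[1,-1.5,2,0,200],[1,-1.5,2,0,200],[1,-1.5,2,0,200],[1,-1.5,2,0,200]]' 40
python3 -m pendant '[[0,0,-5,0,200],[0,0,-20,0,200],[0,0,-45,0,200],[0,0,-80,0,200],[0,0,-120,0,200],[0,0,-150,0,200],[0,0,-165,0,200],[0,0,-170,0,200],[0,0,-170,0,200]]'
python3 - <<'E'
from h import *
x=np.load("P.npy");P=[561,-299.5,np.radians(-10.4)]
print("mouth",ch2w(bay2ch([[0,0,100]]),P),"rim back outer",ch2w(bay2ch([[38,0,100]]),P))
# behind the back rim: charger x = 23+28+25
t=ch2w([[23+28+25,0,0]],P)[0];t[2]=140+111;print(t)
go(t,P[2]+np.pi/2)
E
```

```text
time_s: 6.78
ee_pos: [576.6, 382.6, 110.7]
eef_rot: [0.502, 3.1, 0.001]
wrist_force: [0.0, 0.1, 4.3]
grip_width: 35.1
time_s: 7.9
ee_pos: [575.6, 382.1, 278.6]
eef_rot: [-0.502, -3.099, 0.002]
wrist_force: [0.5, -0.1, -5.6]
grip_width: 35.3
mouth [[ 551.16428529 -297.69480855  131.60254038]] rim back outer [[ 583.53260474 -303.63550684  150.60254038]]
[ 635.75143178 -313.21945504  251.        ]
rows: [-276.7 -640.7   28.2] turn -8.0 j6 now -0.76
```

```bash
python3 -m pendant '[[0,0,-30,0,200],[-4,-10,-60,0,200],[-12,-27,-70,0,200],[-24,-55,-70,0,200],[-40,-92,-70,0,200],[-58,-134,-70,0,200],[-78,-180,-70,-1,200],[-98,-226,-70,-2,200],[-118,-272,-70,-3,200],[-138,-318,-70,-4,200],[-158,-364,-70,-5,200],[-178,-410,-70,-6,200]]' | head -2
python3 -m pendant '[[-20,-46,0,-1,200],[-40,-92,0,-2,200],[-58,-134,0,-2,200],[-74,-172,0,-2,200],[-86,-200,0,-2,200],[-94,-219,0,-2,200],[-98,-228,0,-2,200],[-99,-231,0,-2,200],[-99,-231,0,-2,200]]'
python3 - <<'E'
from h import *
P=[561,-299.5,np.radians(-10.4)]
t=ch2w([[23+28+25,0,0]],P)[0];t[2]=150+112-18.7;print(t)
go(t,P[2]+np.pi/2)
w=get_image("scene");save("s3",w["color"][150:330,100:340])
E
```

```text
time_s: 9.4
ee_pos: [614.2, -65.1, 347.6]
time_s: 10.52
ee_pos: [662.7, -308.7, 350.2]
eef_rot: [-0.283, -3.129, -0.001]
wrist_force: [-0.3, 0.2, -5.3]
grip_width: 35.6
[ 635.75143178 -313.21945504  243.3       ]
rows: [ 25.7  -9.3 106.9] turn 0.0 j6 now -1.92
```

```bash
python3 -m pendant '[[5,-2,25,0,200],[15,-6,55,0,200],[22,-8,80,0,200],[25,-9,98,0,200],[25.7,-9.3,106,0,200],[25.7,-9.3,107,0,200],[25.7,-9.3,107,0,200],[25.7,-9.3,107,0,200]]'
python3 - <<'E'
from h import *
P=[561,-299.5,np.radians(-10.4)]
t=ch2w([[23-32,0,0]],P)[0];t[2]=150+111-18.7
go(t,P[2]+np.pi/2)
w=get_image("wrist");q=get_image("scene")
a=cv2.resize(w["color"],(400,300));b=cv2.resize(q["color"][140:320,110:350],(400,300),interpolation=2);save("m4",np.hstack([a,b]))
E
```

```text
time_s: 11.58
ee_pos: [636.5, -314.5, 244.6]
eef_rot: [0.285, 3.126, -0.002]
wrist_force: [-0.5, -0.0, -5.2]
grip_width: 35.3
rows: [86.   1.2  2.1] turn -0.0 j6 now -1.95
```

View pics/m4.png

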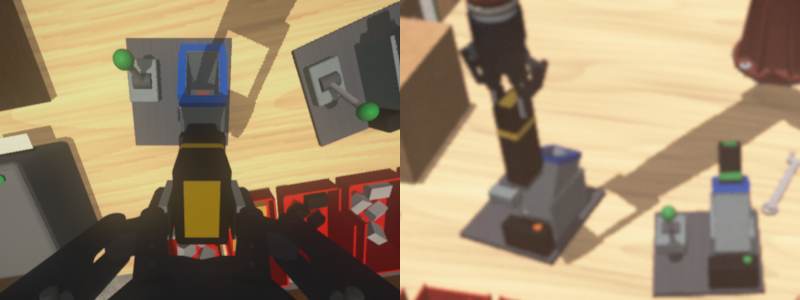

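The pack hangs upright just behind the bay and in line with it (blue rim at (205,75) in the left half). Now I'll tilt it against the back rim.

```bash
python3 -m pendant '[[10,0,1,0,200],[20,0,1,0,200],[29,0,1,0,200],[37,0,1,0,200],[45,0,1,0,200],[53,0,1,0,200],[53,0,1,0,200]]'
python3 -c "
from h import *
w=get_image('scene');save('s5',w['color'])"
python3 -m pendant '[[8,0,0,0,200],[16,0,0,0,200],[24,0,0,0,200],[31,0,0,0,200],[34,0,0,0,200],[34,0,0,0,200]]'
python3 - <<'E'
from h import *
P=[561,-299.5,np.radians(-10.4)]
print(sense()["wrist_force"])
w=get_image("wrist");q=get_image("scene")
a=cv2.resize(w["color"],(400,300));b=cv2.resize(q["color"][140:320,110:350],(400,300),interpolation=2);save("m6",np.hstack([a,b]))
E
```

```text
time_s: 12.55
ee_pos: [583.4, -304.8, 243.2]
eef_rot: [0.285, 3.128, -0.001]
wrist_force: [3.0, -0.3, -1.5]
grip_width: 35.5
time_s: 13.35
ee_pos: [549.6, -298.2, 241.9]
eef_rot: [-0.285, -3.128, -0.001]
wrist_force: [3.6, 0.2, -4.1]
grip_width: 35.2
[ 3.60927496  0.18584107 -4.06811133]
```

View pics/m6.png

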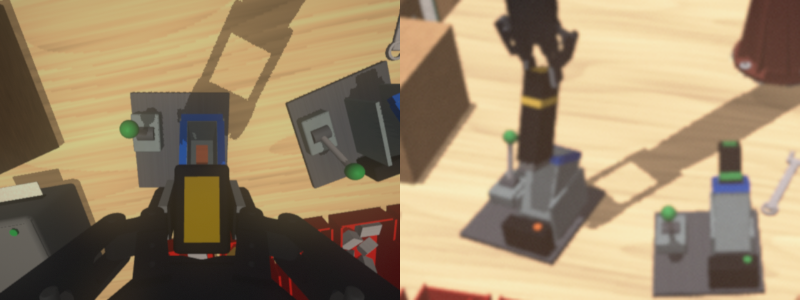

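```bash
cat > tilt.py <<'E'
from h import *
def tilt(z0=18.7):
    s=sense();w=get_image("wrist");M=Ro.from_rotvec(s["eef_rot"]).as_matrix()
    hsv=cv2.cvtColor(w["color"],cv2.COLOR_RGB2HSV).astype(int);H,S,V=hsv[...,0],hsv[...,1],hsv[...,2]
    m=((H>18)&(H<38)&(S>120)&(V>70)).astype(np.uint8);m[:, :240]=0;m[:,400:]=0
    n,l,st,c=cv2.connectedComponentsWithStats(m);i=1+np.argmax(st[1:,4])
    r=cv2.boxPoints(cv2.minAreaRect(np.argwhere(l==i)[:,::-1].astype(np.float32)))
    r=r[np.lexsort((r[:,0],r[:,1]//15*0+(r[:,1]>r[:,1].mean())))]
    G=np.array(s["ee_pos"])-M[:,2]*z0
    xh=-M[:,0];yh=np.array(M[:,1]);up=-M[:,2]
    def cor(v):
        th,rr,dx,dy=v;a=-np.sin(th)*xh+np.cos(th)*up;px=np.cos(th)*xh+np.sin(th)*up
        return np.array([G+dx*px+dy*yh+rr*a+e*20.5*px+f*11.5*yh for e in(-1,1) for f in(-1,1)])
    def res(v):
        q=proj(w,cor(v));q=q[np.lexsort((q[:,0],q[:,1]>q[:,1].mean()))];return np.r_[(q-r).ravel(),(v[1]-30)/5,v[2]/3]
    o=least_squares(res,[.3,30,0,0],x_scale=[.1,5,5,5]);v=o.x
    print("patch",st[i],"tilt deg",np.degrees(v[0]).round(1),"r,dx,dy",v[1:].round(1),"res",o.fun.round(1),"F",s["wrist_force"].round(1))
if __name__=="__main__": tilt()
E
python3 tilt.py; python3 -c "
from h import *
print(sense()['ee_pos'])"
```

```text
patch [ 294  282   58  107 6174] tilt deg 16.9 r,dx,dy [34.3  9.3  0.7] res [-1.1  0.4  1.   0.4 -1.  -0.6  1.  -0.6  0.9  3.1] F [ 2.4  0.5 -4. ]
[ 549.74267457 -298.2235099   241.89583837]
```

```bash
cat > iou.py <<'E'
from h import *
def iou():
    s=sense();M=Ro.from_rotvec(s["eef_rot"]).as_matrix();p=get_image("scene")
    xh=-M[:,0];yh=np.array(M[:,1]);up=-M[:,2];G=np.array(s["ee_pos"])+18.7*up
    ds=[d for d in silhouettes(p,"pack")];g=proj(p,G)[0];print("G px",g,[(round(d["conf"],2),np.round(d["pixel"]),int(d["pixels"].sum())) for d in ds])
    ds=[d for d in ds if abs(d["pixel"][0]-g[0])<40 and abs(d["pixel"][1]-g[1])<80]
    if not ds: return
    m=ds[0]["pixels"];ys,xs=np.nonzero(m);print("sil box",xs.min(),ys.min(),xs.max(),ys.max())
    out=[]
    for th in range(0,46,3):
      for dx in(-8,-4,0,4,8):
       for h in(120,126,132,138):
        t=np.radians(th);a=-np.sin(t)*xh+np.cos(t)*up;px=np.cos(t)*xh+np.sin(t)*up
        X=[G+(z-h)*a+(dx+e*28)*px+f*18*yh for z in(0,160) for e in(-1,1) for f in(-1,1)]
        k=np.zeros(m.shape,np.uint8);cv2.fillConvexPoly(k,cv2.convexHull(proj(p,X).astype(np.float32)).round().astype(np.int32),1)
        k=k>0;out.append(((k&m).sum()/(k|m).sum(),th,dx,h))
    for o in sorted(out)[::-1][:6]: print(np.round(o[0],3),o[1:])
    for th in range(0,46,3): print(th,round(max(o[0] for o in out if o[1]==th),3),end="; ")
    save("iou",p["color"]);np.save("iou.npy",m)
iou()
E
python3 iou.py
```

```text
G px [196.65850559 191.41232059] [(0.85, array([481., 320.]), 1268), (0.71, array([192., 213.]), 1269), (0.69, array([422., 229.]), 1053)]
sil box 179 180 204 242
0.848 (30, 8, 132)
0.83 (27, 8, 132)
0.823 (24, 8, 132)
0.821 (33, 8, 132)
0.817 (27, 8, 138)
0.816 (33, 4, 132)
0 0.545; 3 0.573; 6 0.609; 9 0.652; 12 0.684; 15 0.712; 18 0.765; 21 0.791; 24 0.823; 27 0.83; 30 0.848; 33 0.821; 36 0.815; 39 0.794; 42 0.76; 45 0.745;
```

```bash
sed -i 's#v\[2\]/3\]#v[2]/30,(np.degrees(v[0])-30)/W]#; s/def tilt(z0=18.7)/def tilt(W,z0=18.7)/; s/tilt()$/[tilt(W) for W in (100,3,.1)]/' tilt.py; python3 tilt.py
```

```text
patch [ 294  282   58  107 6177] tilt deg 23.5 r,dx,dy [30.2 13.3  0.7] res [ 0.   0.3 -0.1  0.2 -0.8 -0.2  0.9 -0.3  0.   0.4 -0.1] F [ 2.8 -0.2 -4.1]
patch [ 294  282   58  107 6175] tilt deg 27.9 r,dx,dy [28.  15.4  0.7] res [ 0.5  0.1 -0.6  0.1 -1.  -0.1  1.  -0.1 -0.4  0.5 -0.7] F [ 1.6 -0.  -3.5]
patch [ 294  282   58  107 6177] tilt deg 30.0 r,dx,dy [27.3 16.3  0.7] res [ 0.7  0.1 -0.8  0.  -1.1 -0.   1.1 -0.1 -0.5  0.5 -0. ] F [ 2.6  0.8 -4.6]
```

```bash
python3 - <<'E'
from h import *
s=sense();w=get_image("wrist");M=Ro.from_rotvec(s["eef_rot"]).as_matrix()
R=np.array(w["R"]);C=-R.T@w["t"];D=np.array([636.5,-314.5,244.6])-s["ee_pos"];w["t"]=-R@(C+D)
im=cv2.imread("pics/m4.png")[:,:400];hsv=cv2.cvtColor(im,cv2.COLOR_BGR2HSV).astype(int);m=(hsv[...,0]>18)&(hsv[...,0]<38)&(hsv[...,1]>120)&(hsv[...,2]>70);m[:165]=0;m[:,:170]=0;m[:,235:]=0
i=np.argwhere(m)[:,::-1]*1.6+.5;print(i.min(0),i.max(0))
for z in(288,293,298):
    for rr in(i[:,1].min(),i[:,1].max()):
        X=onplane(w,(i[:,0].mean(),rr),z);print(z,(M.T@(X-np.array([636.5,-314.5,244.6]))).round(1))
E
```

```text
[293.3 288.5] [374.9 392.5]
288 [ 15.8   0.8 -43.4]
288 [-35.7   0.8 -43.4]
293 [ 18.2   0.8 -48.4]
293 [-31.3   0.8 -48.4]
298 [ 20.6   0.8 -53.4]
298 [-26.9   0.8 -53.4]
```

```bash
python3 -m pendant '[[-4,0,-2,0,200],[-7,0,-4,0,200],[0,0,-18,0,200],[10,0,-34,0,200],[25,0,-32,0,200],[40,0,-22,0,200],[55,0,-11,0,200],[67,0,-2,0,200],[73,0,1,0,200],[75,0,2,0,200],[75,0,2,0,200]]'
python3 tilt.py; python3 iou.py | tail -7
python3 - <<'E'
from h import *
w=get_image("wrist");q=get_image("top")
a=cv2.resize(w["color"],(400,300));b=cv2.resize(q["color"][150:330,360:600],(400,300),interpolation=2);save("m7",np.hstack([a,b]))
E
```

```text
time_s: 15.18
ee_pos: [476.8, -285.2, 240.6]
eef_rot: [0.285, 3.128, -0.001]
wrist_force: [-0.4, -0.1, -4.3]
grip_width: 35.1
patch [ 294  282   58  107 6157] tilt deg 23.5 r,dx,dy [30.2 13.3  0.6] res [ 0.   0.3 -0.1  0.2 -0.8 -0.2  0.9 -0.3  0.   0.4 -0.1] F [-0.4 -0.1 -4.3]
patch [ 294  282   58  107 6156] tilt deg 27.9 r,dx,dy [28.1 15.4  0.7] res [ 0.5  0.1 -0.6  0.1 -1.  -0.1  1.  -0.1 -0.4  0.5 -0.7] F [-0.2 -0.7 -5. ]
patch [ 294  282   58  107 6157] tilt deg 30.0 r,dx,dy [27.3 16.4  0.7] res [ 0.7  0.1 -0.8  0.  -1.1 -0.   1.1 -0.1 -0.5  0.5 -0. ] F [-0.   0.8 -4. ]
0.87 (30, 8, 132)
0.864 (30, 4, 132)
0.862 (27, 8, 132)
0.846 (33, 4, 132)
0.845 (30, 8, 138)
0.843 (27, 8, 138)
0 0.556; 3 0.585; 6 0.639; 9 0.662; 12 0.692; 15 0.724; 18 0.77; 21 0.814; 24 0.842; 27 0.862; 30 0.87; 33 0.846; 36 0.834; 39 0.799; 42 0.781; 45 0.769;
```

View pics/m7.png

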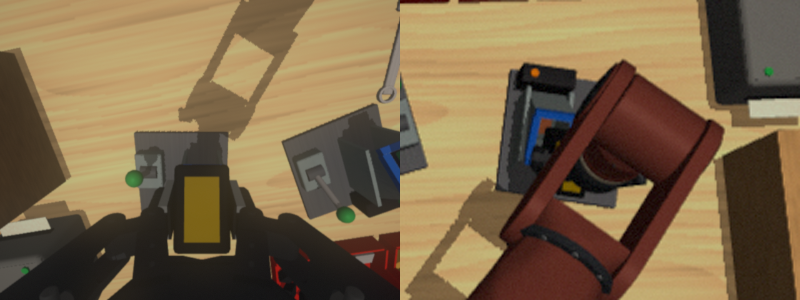

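```bash
python3 -m pendant '[[-5,0,8.7,0,200],[-10,0,17.3,0,200],[-13,0,22.5,0,200],[-16,0,27.7,0,200],[-19,0,32.9,0,200],[-20,0,34.6,0,200],[-20,0,34.6,0,200]]'
python3 iou.py | tail -7; python3 tilt.py | cut -c1-90
```

```text
time_s: 16.4
ee_pos: [496.0, -288.5, 205.4]
eef_rot: [-0.285, -3.128, -0.0]
wrist_force: [-0.1, -0.9, -4.5]
grip_width: 35.4
0.719 (30, 8, 132)
0.715 (27, 8, 132)
0.715 (36, 4, 120)
0.715 (33, 4, 132)
0.712 (30, 8, 126)
0.712 (33, 8, 120)
0 0.561; 3 0.578; 6 0.605; 9 0.624; 12 0.632; 15 0.658; 18 0.669; 21 0.692; 24 0.711; 27 0.715; 30 0.719; 33 0.715; 36 0.715; 39 0.695; 42 0.683; 45 0.668; patch [ 294  282   58  107 6164] tilt deg 23.5 r,dx,dy [30.1 13.3  0.7] res [ 0.   0.3 -0.
patch [ 294  282   58  107 6164] tilt deg 27.9 r,dx,dy [28.1 15.4  0.7] res [ 0.5  0.1 -0.
patch [ 294  282   58  107 6164] tilt deg 30.0 r,dx,dy [27.3 16.4  0.7] res [ 0.7  0.1 -0.
```

No contact forces, and the foot should now be about 20 mm inside. I'll continue down the slot and watch the force.

```bash
python3 -m pendant '[[-2.5,0,4.3,0,200],[-5,0,8.7,0,200],[-7.5,0,13,0,200],[-10,0,17.3,0,200],[-10,0,17.3,0,200]]'
python3 -m pendant '[[-2.5,0,4.3,0,200],[-5,0,8.7,0,200],[-7.5,0,13,0,200],[-7.5,0,13,0,200]]'
python3 tilt.py | cut -c1-90
```

```text
time_s: 17.27
ee_pos: [505.7, -290.1, 187.3]
eef_rot: [-0.285, -3.127, -0.001]
wrist_force: [0.7, 0.7, -6.2]
grip_width: 34.9
time_s: 17.77
ee_pos: [510.5, -291.4, 176.9]
eef_rot: [-0.284, -3.122, -0.001]
wrist_force: [-13.3, 2.8, 6.4]
grip_width: 35.2
patch [ 294  282   58  106 6111] tilt deg 22.2 r,dx,dy [29.9 12.6  0.6] res [ 0.   0.2 -0.
patch [ 294  282   58  106 6112] tilt deg 27.6 r,dx,dy [27.3 15.2  0.6] res [ 0.7 -0.  -0.
patch [ 294  282   58  106 6112] tilt deg 30.0 r,dx,dy [26.3 16.2  0.7] res [ 0.9 -0.1 -0.
```

```bash
python3 -m pendant '[[1.7,0,1,0,200],[3.4,0,2,0,200],[3.4,0,2,0,200]]'
python3 -c "
from h import *
print(sense()['torque'])"
python3 -m pendant '[[-1,0,1.7,0,200],[-2,0,3.5,0,200],[-2,0,3.5,0,200]]'
python3 tilt.py | cut -c1-90;python3 -c "
from h import *
print(sense()['torque'])"
```

```text
time_s: 18.3
ee_pos: [510.5, -291.5, 175.0]
eef_rot: [0.285, 3.127, -0.001]
wrist_force: [-4.9, 2.2, 2.9]
grip_width: 35.3
[0.34866989 0.75308488 0.00302322]
time_s: 18.68
ee_pos: [511.3, -292.0, 172.9]
eef_rot: [-0.285, -3.127, 0.002]
wrist_force: [-11.7, 3.2, 11.4]
grip_width: 35.4
patch [ 294  282   58  106 6111] tilt deg 22.2 r,dx,dy [29.9 12.6  0.7] res [ 0.   0.2 -0.
patch [ 294  282   58  106 6111] tilt deg 27.6 r,dx,dy [27.3 15.2  0.6] res [ 0.7 -0.  -0.
patch [ 294  282   58  106 6111] tilt deg 30.0 r,dx,dy [26.3 16.2  0.7] res [ 0.9 -0.1 -0.
[0.68941904 1.44747522 0.0417386 ]
```

```bash
python3 -m pendant '[[2,0,-3.5,0,200],[2,0,-3.5,0,200],[4.6,0,-2,0,200],[7.2,0,-0.5,0,200],[9,0,0.5,0,200],[9,0,0.5,0,200]]' 20
python3 tilt.py | cut -c1-90;python3 -m pendant '[[2,0,1,0,200],[3.5,0,2,0,200],[3.5,0,2,0,200]]';python3 tilt.py | cut -c1-90
```

```text
time_s: 19.58
ee_pos: [503.6, -290.3, 170.1]
eef_rot: [0.285, 3.127, -0.002]
wrist_force: [3.3, -1.1, -0.3]
grip_width: 35.1
patch [ 294  282   59  107 6151] tilt deg 21.6 r,dx,dy [31.7 12.2  0.9] res [ 0.1  0.1 -0.
patch [ 293  282   60  107 6151] tilt deg 27.0 r,dx,dy [29.5 15.   0.7] res [ 1.2 -0.3 -1.
patch [ 294  282   59  107 6151] tilt deg 30.0 r,dx,dy [27.8 16.3  0.9] res [ 1.1 -0.1 -1.
time_s: 20.1
ee_pos: [499.1, -289.1, 166.8]
eef_rot: [-0.285, -3.128, -0.0]
wrist_force: [2.0, -1.6, -0.3]
grip_width: 34.9
patch [ 294  282   59  107 6144] tilt deg 21.7 r,dx,dy [31.7 12.2  0.8] res [ 0.1  0.1 -0.
patch [ 294  282   59  107 6141] tilt deg 27.5 r,dx,dy [28.8 15.2  0.9] res [ 0.9 -0.1 -1.
patch [ 294  282   59  107 6140] tilt deg 30.0 r,dx,dy [27.8 16.3  0.9] res [ 1.1 -0.1 -1.
```

```bash
python3 - <<'E'
from h import *
w=get_image("scene");q=get_image("top")
a=cv2.resize(w["color"][150:300,120:270],(400,400),interpolation=2);b=cv2.resize(q["color"][170:290,400:520],(400,400),interpolation=2);save("m8",np.hstack([a,b]))
E
```

```text
(no output)
```

View pics/m8.png

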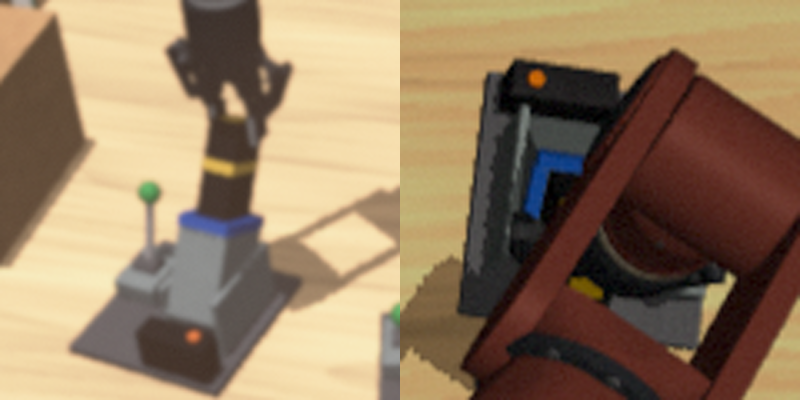

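```bash
cat > depth.py <<'E'
from h import *
P=[561,-299.5,np.radians(-10.4)]
w=get_image("scene");hsv=cv2.cvtColor(w["color"],cv2.COLOR_RGB2HSV).astype(int);H,S,V=[hsv[...,i] for i in range(3)]
m=((H>18)&(H<36)&(S>140)&(V>70));k=m*0;k[185:250,192:222]=1;m=(m&(k>0)).astype(np.uint8)
n,l,st,c=cv2.connectedComponentsWithStats(m)
for i in range(1,n):
    if st[i,4]>10: print("comp",st[i],c[i].round(1))
for ww in(100,112,120,130,140,150,160): print(ww,proj(w,ch2w(bay2ch([[28,0,ww]]),P))[0].round(1),end=" ")
b=(H>100)&(H<125)&(S>120)&(V>50);b[:, :150]=0;b[:,260:]=0;b[:200]=0;b[260:]=0;i=np.argwhere(b)[:,::-1];print("\nblue",i.min(0),i.max(0),"rim back corners",proj(w,ch2w(bay2ch([[38,28,100],[38,-28,100]]),P)).round(1))
print(sense()["wrist_force"],sense()["ee_pos"])
E
python3 depth.py
```

```text
comp [197 209  15   7  64] [202.9 212.3]
100 [197.8 231.1] 112 [198.4 226.8] 120 [198.8 224. ] 130 [199.3 220.4] 140 [199.8 216.9] 150 [200.4 213.3] 160 [200.9 209.7] 
blue [189 231] [204 236] rim back corners [[204.9 233.9]
 [186.9 229.1]]
[ 1.63317858 -2.39627012 -1.22684681] [ 499.23514107 -289.08700686  166.81487512]
```

```bash
python3 - <<'E'
from h import *
w=get_image("wrist");q=get_image("top")
a=cv2.resize(w["color"][190:430,180:480],(500,400),interpolation=2);b=cv2.resize(q["color"][205:285,420:480],(300,400),interpolation=2)
b=np.clip(b.astype(float)*1.8,0,255).astype(np.uint8);a=np.clip(a.astype(float)*1.6,0,255).astype(np.uint8);save("m9",np.hstack([a,b]))
P=[561,-299.5,np.radians(-10.4)]
B=np.array([(30,20,100),(30,-20,100),(-30,-20,100),(-30,20,100)])
print(((proj(w,ch2w(bay2ch(B),P))-[180,190])*400/240).round().tolist(),((proj(q,ch2w(bay2ch(B),P))-[420,205])*5+[500,0]).round().tolist())
E
```

```text
[[288.0, 311.0], [188.0, 311.0], [190.0, 159.0], [285.0, 159.0]] [[620.0, 80.0], [707.0, 92.0], [679.0, 214.0], [594.0, 201.0]]
```

View pics/m9.png

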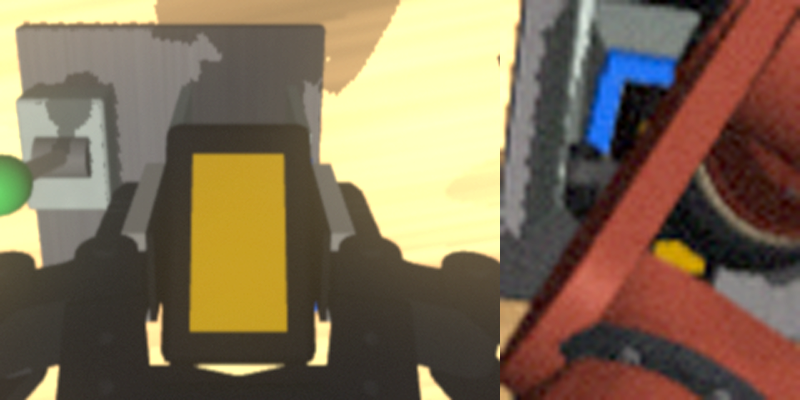

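```bash
python3 - <<'E'
from h import *
P=[561,-299.5,np.radians(-10.4)]
q=get_image("top")
for w,us in((148,(0,10,20,30)),(157,(0,10,20,30)),(200,(-20,-10,0,10))):
    for u in us: print(w,u,proj(q,ch2w(bay2ch([[u,0,w]]),P))[0].round(1))
hsv=cv2.cvtColor(q["color"],cv2.COLOR_RGB2HSV).astype(int);H,S,V=[hsv[...,i] for i in range(3)]
m=((H>18)&(H<36)&(S>130)&(V>45));k=m*0;k[215:270,435:470]=1
n,l,st,c=cv2.connectedComponentsWithStats((m&(k>0)).astype(np.uint8))
print([(st[i].tolist(),c[i].round(1)) for i in range(1,n) if st[i,4]>3])
E
```

```text
148 0 [452.9 241.3]
148 10 [453.8 237.1]
148 20 [454.7 232.9]
148 30 [455.6 228.7]
157 0 [453.4 242.6]
157 10 [454.4 238.4]
157 20 [455.3 234.2]
157 30 [456.2 230. ]
200 -20 [454.3 257.8]
200 -10 [455.3 253.6]
200 0 [456.2 249.3]
200 10 [457.2 245. ]
[([451, 253, 10, 7, 42], array([455.5, 255.7]))]
```

The pack is in the slot. Its band and top now line up with the slot axis, so the earlier jam was a tilt of a few degrees that has since been taken out. I'll push on along the axis with a firmer grip.

```bash
python3 -m pendant '[[0,0,0,0,200],[0,0,0,0,200],[-1,0,1.7,0,200],[-2,0,3.5,0,200],[-3,0,5.2,0,200],[-4,0,6.9,0,200],[-4,0,6.9,0,200]]' 50
python3 tilt.py | cut -c1-90;python3 -m pendant '[[-1,0,1.7,0,200],[-2,0,3.5,0,200],[-3,0,5.2,0,200],[-4,0,6.9,0,200],[-4,0,6.9,0,200]]'
python3 tilt.py | cut -c1-90
```

```text
time_s: 21.42
ee_pos: [503.5, -289.7, 159.8]
eef_rot: [-0.285, -3.128, -0.001]
wrist_force: [2.8, -0.6, -4.2]
grip_width: 34.7
patch [ 293  282   60  107 6148] tilt deg 19.6 r,dx,dy [33.4 10.9  0.6] res [ 0.2  0.1 -0.
patch [ 294  282   59  107 6146] tilt deg 27.5 r,dx,dy [28.8 15.2  0.9] res [ 0.9 -0.1 -0.
patch [ 294  282   59  107 6147] tilt deg 30.0 r,dx,dy [27.8 16.3  0.8] res [ 1.1 -0.1 -1.
time_s: 22.2
ee_pos: [507.4, -290.7, 153.0]
eef_rot: [-0.285, -3.128, -0.0]
wrist_force: [2.1, 0.0, -3.5]
grip_width: 35.1
patch [ 293  282   60  107 6148] tilt deg 19.6 r,dx,dy [33.4 10.9  0.7] res [ 0.2  0.1 -0.
patch [ 293  282   60  107 6150] tilt deg 27.0 r,dx,dy [29.5 14.9  0.7] res [ 1.2 -0.3 -1.
patch [ 293  282   60  107 6149] tilt deg 30.0 r,dx,dy [28.3 16.3  0.7] res [ 1.5 -0.3 -1.
```

```bash
python3 -m pendant '[[-1,0,1.7,0,200],[-2,0,3.5,0,200],[-3,0,5.2,0,200],[-4,0,6.9,0,200],[-5,0,8.7,0,200],[-5,0,8.7,0,200]]' 70
python3 -m pendant '[[-1,0,1.7,0,200],[-2,0,3.5,0,200],[-3,0,5.2,0,200],[-4,0,6.9,0,200],[-4,0,6.9,0,200]]'
python3 tilt.py | cut -c1-90;python3 depth.py
```

```text
time_s: 23.1
ee_pos: [511.8, -291.5, 145.6]
eef_rot: [-0.285, -3.127, -0.0]
wrist_force: [-3.8, 0.7, 4.6]
grip_width: 34.7
time_s: 23.72
ee_pos: [516.0, -292.3, 138.2]
eef_rot: [-0.285, -3.128, 0.0]
wrist_force: [-2.6, 0.4, 3.9]
grip_width: 34.7
patch [ 293  282   60  107 6151] tilt deg 19.6 r,dx,dy [33.3 10.9  0.7] res [ 0.2  0.1 -0.
patch [ 293  282   60  107 6152] tilt deg 27.0 r,dx,dy [29.5 14.9  0.7] res [ 1.2 -0.3 -1.
patch [ 293  282   60  107 6150] tilt deg 30.0 r,dx,dy [28.3 16.3  0.6] res [ 1.5 -0.3 -1.
comp [195 221  12   7  55] [200.6 224.3]
100 [197.8 231.1] 112 [198.4 226.8] 120 [198.8 224. ] 130 [199.3 220.4] 140 [199.8 216.9] 150 [200.4 213.3] 160 [200.9 209.7] 
blue [189 231] [204 236] rim back corners [[204.9 233.9]
 [186.9 229.1]]
[-3.44376376  0.99461368  3.73371326] [ 516.11818062 -292.30113448  138.00695397]
```

```bash
python3 -m pendant '[[-0.7,0,1.3,0,200],[-1.5,0,2.6,0,200],[-2.2,0,3.9,0,200],[-3,0,5.2,0,200],[-3,0,5.2,0,200]]' 
python3 -m pendant '[[-0.7,0,1.3,0,200],[-1.5,0,2.6,0,200],[-2,0,3.5,0,200],[-2,0,3.5,0,200]]'
```

```text
time_s: 24.55
ee_pos: [519.4, -292.9, 132.3]
eef_rot: [0.285, 3.129, -0.0]
wrist_force: [-2.6, 0.7, 2.9]
grip_width: 34.6
time_s: 25.05
ee_pos: [520.3, -293.1, 130.7]
eef_rot: [-0.284, -3.126, -0.0]
wrist_force: [-10.0, 3.0, 12.0]
grip_width: 34.6
```

```bash
python3 -m pendant '[[-0.7,0,1.2,0,200],[-1.5,0,2.6,0,200],[-1.5,0,2.6,0,200],[-1.5,0,2.6,0,200]]' 100
python3 tilt.py | cut -c1-90;python3 depth.py | head -1
```

```text
time_s: 25.55
ee_pos: [520.3, -293.3, 130.9]
eef_rot: [-0.283, -3.123, -0.001]
wrist_force: [-17.1, 6.1, 24.2]
grip_width: 34.2
patch [ 293  281   60  108 6154] tilt deg 21.1 r,dx,dy [33.5 11.4  0.7] res [ 0.3  0.1 -0.
patch [ 293  281   60  108 6152] tilt deg 27.4 r,dx,dy [30.4 14.8  0.7] res [ 1.1 -0.1 -1.
patch [ 293  281   60  108 6153] tilt deg 30.0 r,dx,dy [29.4 16.   0.7] res [ 1.3 -0.2 -1.
comp [195 224  12   7  53] [200.3 227.3]
```

```bash
python3 -m pendant '[[1,0,-1.7,0,200],[1.7,0,-3,0,200],[1.7,0,-3,0,200],[1.7,0,-3,0,120],[1.7,0,-3,0,80],[1.7,0,-3,0,30],[1.7,0,-3,0,0],[1.7,0,-3,0,0],[1.7,0,-3,0,0],[1.7,0,-3,0,0]]' 20
python3 depth.py | head -1
python3 -m pendant '[[0,0,-10,0,0],[0,0,-30,0,0],[0,0,-65,0,0],[0,0,-110,0,0],[0,0,-150,0,0],[0,0,-165,0,0],[0,0,-170,0,0],[0,0,-170,0,0]]'
python3 - <<'E'
from h import *
exec(open("depth.py").read())
w=get_image("wrist");q=get_image("top");g=lambda im,b:None
for p,b,n in((w,None,'wrist'),(q,None,'top'),(get_image("scene"),None,'scene')):
    hs=cv2.cvtColor(p["color"],cv2.COLOR_RGB2HSV).astype(int)
    for nm,m in(("green",(hs[...,0]>45)&(hs[...,0]<75)&(hs[...,1]>100)&(hs[...,2]>50)),("yellow",(hs[...,0]>20)&(hs[...,0]<35)&(hs[...,1]>170)&(hs[...,2]>70))):
        k,l,st,c=cv2.connectedComponentsWithStats(m.astype(np.uint8));print(n,nm,[(st[i,2:].tolist(),c[i].round(1).tolist()) for i in range(1,k) if st[i,4]>25])
for n,p in(("wrist",w),("top",q)): print(n,"home patch ctr expected",proj(p,ch2w(bay2ch([[0,0,160]]),P)).round(1))
a=np.hstack([cv2.resize(w["color"],(400,300)),cv2.resize(q["color"][150:330,360:600],(400,300),interpolation=2)]);save("m10",a)
E
```

```text
time_s: 27.0
ee_pos: [521.0, -293.1, 129.5]
eef_rot: [0.285, 3.129, -0.0]
wrist_force: [0.3, -0.1, -0.1]
grip_width: 85.4
comp [195 224  17   7  62] [201.5 227.2]
time_s: 28.05
ee_pos: [520.5, -292.7, 298.1]
eef_rot: [-0.285, -3.127, -0.002]
wrist_force: [0.1, 0.5, -0.3]
grip_width: 84.8
comp [195 224  13   7  55] [200.5 227.3]
100 [197.8 231.1] 112 [198.4 226.8] 120 [198.8 224. ] 130 [199.3 220.4] 140 [199.8 216.9] 150 [200.4 213.3] 160 [200.9 209.7] 
blue [189 231] [204 236] rim back corners [[204.9 233.9]
 [186.9 229.1]]
[-0.06027098  0.15711731 -0.34503715] [ 520.20879267 -292.56245904  297.4030024 ]
wrist green [([23, 23, 416], [225.9, 224.2]), ([11, 10, 90], [613.0, 267.5]), ([25, 21, 396], [527.9, 279.8]), ([11, 9, 77], [68.0, 362.1])]
wrist yellow [([26, 45, 1102], [321.9, 223.6])]
top green [([6, 6, 30], [299.4, 195.4]), ([11, 11, 89], [355.1, 200.3]), ([14, 6, 27], [318.9, 221.4]), ([14, 20, 189], [324.2, 239.3]), ([11, 10, 88], [491.4, 247.6])]
top yellow [([15, 18, 149], [118.7, 176.4]), ([19, 18, 182], [185.0, 321.4])]
scene green [([6, 6, 26], [270.6, 267.1])]
scene yellow []
wrist home patch ctr expected [[322.1 227.2]]
top home patch ctr expected [[453.6 243.1]]
```

```bash
python3 - <<'E'
from h import *
P=[561,-299.5,np.radians(-10.4)];w=get_image("wrist");q=get_image("top")
def inv(X): c,s=np.cos(P[2]),np.sin(P[2]);d=X[:2]-P[:2];return np.array([c*d[0]+s*d[1],-s*d[0]+c*d[1]]).round(1)
for p,u in((w,(225.9,224.2)),(q,(491.4,247.6))):
    for z in(115,121): X=onplane(p,u,z);print(z,X.round(1),inv(X))
t=ch2w([[-82,-100,100]],P)[0];print(t);go(t,P[2]+np.pi/2)
E
```

```text
115 [ 518.4 -395.1  115. ] [ -24.7 -101.8]
121 [ 517.1 -393.2  121. ] [ -26.3 -100. ]
115 [ 520.  -395.7  115. ] [ -23. -102.]
121 [ 519.  -393.9  121. ] [ -24.3 -100.4]
[ 462.29522487 -383.05457717  100.        ]
rows: [ 40.6 -99.5 198.1] turn -0.0 j6 now -2.02
```

```bash
python3 -m pendant '[[15,-35,0,0,255],[30,-75,0,0,255],[40,-98,5,0,255],[40.6,-99.5,50,0,255],[40.6,-99.5,100,0,255],[40.6,-99.5,150,0,255],[40.6,-99.5,185,0,255],[40.6,-99.5,198,0,255],[40.6,-99.5,198,0,255],[40.6,-99.5,198,0,255]]'
python3 -m pendant '[[-12,0,0,0,255],[-24,0,0,0,255],[-36,0,0,0,255],[-48,0,0,0,255],[-58,0,0,0,255],[-68,0,0,0,255],[-78,0,0,0,255],[-86,0,0,0,255],[-92,0,0,0,255],[-92,0,0,0,255]]'
python3 depth.py | head -1
```

```text
time_s: 29.6
ee_pos: [464.4, -385.0, 103.7]
eef_rot: [0.285, 3.126, -0.004]
wrist_force: [-0.2, 0.3, 0.8]
grip_width: 0.2
time_s: 30.85
ee_pos: [557.5, -401.5, 104.6]
eef_rot: [0.284, 3.122, -0.004]
wrist_force: [2.1, 0.6, 4.8]
grip_width: 0.3
comp [195 224  13   7  58] [200.6 227.2]
```

```bash
python3 -m pendant '[[-4,0,0,0,255],[-8,0,0,0,255],[-11,0,0,0,255],[-14,0,0,0,255],[-14,0,0,0,255]]'
```

```text
time_s: 31.52
ee_pos: [568.0, -403.2, 101.6]
eef_rot: [0.285, 3.127, -0.001]
wrist_force: [2.6, -0.5, 4.0]
grip_width: 0.0
```

```bash
cat > lev.py <<'E'
from h import *
P=[561,-299.5,np.radians(-10.4)]
def tip(a): return ch2w([[-90*np.sin(.5-a),-100,34+90*np.cos(.5-a)]],P)
for n in("scene","top","wrist"):
    p=get_image(n);hs=cv2.cvtColor(p["color"],cv2.COLOR_RGB2HSV).astype(int);m=(hs[...,0]>45)&(hs[...,0]<75)&(hs[...,1]>100)&(hs[...,2]>40)
    k,l,st,c=cv2.connectedComponentsWithStats(m.astype(np.uint8));print(n,[(int(st[i,4]),c[i].round(1).tolist()) for i in range(1,k) if st[i,4]>8])
    print("   a=.2,.6,.85,1:",[proj(p,tip(a))[0].round(1).tolist() for a in(.2,.6,.85,1)])
E
python3 lev.py
```

```text
scene [(15, [308.2, 245.4]), (26, [270.5, 267.0])]
   a=.2,.6,.85,1: [[175.7, 221.3], [168.6, 227.6], [164.6, 233.6], [162.5, 237.8]]
top [(11, [134.8, 183.9]), (30, [299.4, 195.4]), (89, [355.1, 200.3]), (37, [318.1, 221.6]), (199, [324.2, 239.4])]
   a=.2,.6,.85,1: [[491.0, 248.6], [492.9, 233.5], [493.2, 224.8], [493.0, 220.3]]
wrist [(14, [322.6, 284.5]), (17, [341.2, 294.3])]
   a=.2,.6,.85,1: [[322.6, 189.8], [322.6, 267.2], [322.6, 304.2], [322.6, 320.1]]
```

```bash
python3 -m pendant '[[-3,0,0,0,255],[-6,0,0,0,255],[-9,0,0,0,255],[-12,0,0,0,255],[-12,0,0,0,255]]'; python3 lev.py | tail -2
```

```text
time_s: 32.3
ee_pos: [579.0, -404.4, 100.7]
eef_rot: [-0.284, -3.128, -0.002]
wrist_force: [0.5, -0.2, 0.6]
grip_width: 0.1
wrist [(626, [322.7, 282.6])]
   a=.2,.6,.85,1: [[321.3, 164.0], [321.4, 244.6], [321.5, 284.1], [321.5, 301.4]]
```

```bash
python3 -m pendant '[[0,0,-20,0,255],[0,0,-60,0,255],[0,0,-110,0,255],[0,0,-150,0,255],[0,0,-150,0,255]]'; python3 lev.py; python3 -c "
from h import *
w=get_image('wrist');q=get_image('top')
save('m11',np.hstack([cv2.resize(w['color'],(400,300)),cv2.resize(q['color'][150:330,360:600],(400,300),interpolation=2)]))"
```

```text
time_s: 33.08
ee_pos: [581.9, -407.2, 260.1]
eef_rot: [0.284, 3.118, -0.012]
wrist_force: [-0.2, 0.2, 0.3]
grip_width: 0.1
scene [(17, [308.5, 245.2]), (23, [270.4, 266.9])]
   a=.2,.6,.85,1: [[175.7, 221.3], [168.6, 227.6], [164.6, 233.6], [162.5, 237.8]]
top [(16, [133.2, 180.7]), (22, [580.8, 192.5]), (30, [299.4, 195.4]), (90, [355.0, 200.3]), (39, [318.1, 221.6]), (26, [490.8, 222.8]), (199, [324.2, 239.4])]
   a=.2,.6,.85,1: [[491.0, 248.6], [492.9, 233.5], [493.2, 224.8], [493.0, 220.3]]
wrist [(496, [323.1, 219.1]), (109, [123.7, 320.0])]
   a=.2,.6,.85,1: [[322.6, 146.6], [322.6, 188.9], [322.6, 212.0], [322.7, 223.6]]
```

View pics/m11.png

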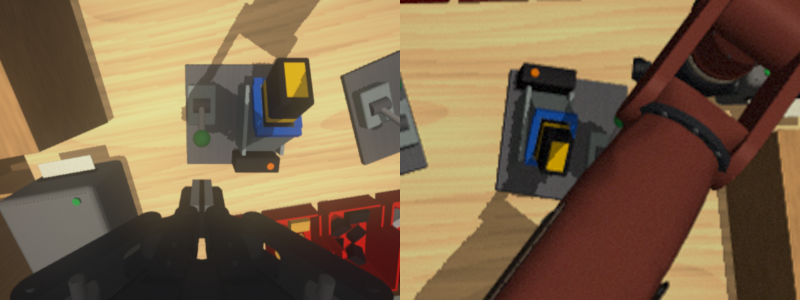

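The lever reads about 0.94 and the pack sits in the bay, with its top patch showing. The fingers slid past the ball near the end, so I'll give one more push lower, on the rod, to seat it.

```bash
python3 -c "
from h import *
P=[561,-299.5,np.radians(-10.4)]
t=ch2w([[-45,-100,78]],P)[0];go(t,P[2]+np.pi/2)"
```

```text
rows: [ 80.3  -0.4 171.6] turn -0.0 j6 now -2.1
```

```bash
python3 -m pendant '[[30,0,0,0,255],[62,0,0,0,255],[80,0,20,0,255],[80,0,65,0,255],[80,0,110,0,255],[80,0,150,0,255],[80,0,170,0,255],[80,0,172,0,255],[80,0,172,0,255]]'
python3 -m pendant '[[-10,0,0,0,255],[-20,0,0,0,255],[-30,0,0,0,255],[-36,0,0,0,255],[-40,0,0,0,255],[-44,0,0,0,255],[-47,0,0,0,255],[-47,0,0,0,255]]'; python3 lev.py | tail -2
```

```text
time_s: 34.45
ee_pos: [501.4, -391.4, 80.9]
eef_rot: [0.285, 3.127, -0.002]
wrist_force: [-0.4, -1.0, 0.5]
grip_width: 0.0
time_s: 35.45
ee_pos: [546.8, -399.0, 79.5]
eef_rot: [-0.285, -3.129, -0.0]
wrist_force: [0.5, 0.7, -0.6]
grip_width: -0.2
wrist [(381, [322.5, 396.2])]
   a=.2,.6,.85,1: [[322.0, 252.4], [322.0, 334.5], [322.1, 370.2], [322.1, 384.0]]
```

```bash
python3 -m pendant '[[-2,0,0,0,255],[-4,0,0,0,255],[-4,0,0,0,255]]' | grep -E "ee|force"; python3 -m pendant '[[-2,0,0,0,255],[-4,0,0,0,255],[-4,0,0,0,255]]' | grep -E "ee|force";python3 -m pendant '[[-2,0,0,0,255],[-4,0,0,0,255],[-4,0,0,0,255]]' | grep -E "ee|force"; python3 lev.py | tail -2
```

```text
ee_pos: [550.9, -399.8, 79.6]
eef_rot: [0.285, 3.128, -0.0]
wrist_force: [0.4, -1.2, -0.1]
ee_pos: [554.8, -400.5, 79.5]
eef_rot: [0.285, 3.129, -0.0]
wrist_force: [-1.0, -0.2, 1.0]
ee_pos: [558.5, -401.1, 79.3]
eef_rot: [-0.285, -3.128, -0.0]
wrist_force: [-0.4, 0.7, -0.0]
wrist [(71, [322.3, 384.3])]
   a=.2,.6,.85,1: [[321.9, 223.2], [321.9, 308.9], [322.0, 347.3], [322.0, 362.7]]
```

```bash
python3 -m pendant '[[-2,0,0,0,255],[-4,0,0,0,255],[-4,0,0,0,255]]' | grep -E "ee_p|force"; python3 -m pendant '[[-2,0,0,0,255],[-4,0,0,0,255],[-4,0,0,0,255]]' | grep -E "ee_p|force";python3 -m pendant '[[40,0,0,0,255],[60,0,0,0,255],[60,0,-40,0,255],[60,0,-90,0,255],[60,0,-150,0,255],[60,0,-180,0,255],[60,0,-180,0,255],[60,0,-180,0,255]]' | grep -E "time|ee_p|force"; python3 lev.py | tail -2; python3 depth.py | head -1
```

```text
ee_pos: [561.5, -401.6, 79.2]
wrist_force: [-3.3, -0.1, 0.6]
ee_pos: [561.7, -401.6, 79.1]
wrist_force: [-12.8, 3.3, 5.6]
time_s: 38.62
ee_pos: [507.3, -391.4, 258.4]
wrist_force: [-0.1, -0.3, -0.6]
wrist [(31, [321.4, 284.7]), (24, [638.3, 293.9]), (97, [135.8, 383.5])]
   a=.2,.6,.85,1: [[321.0, 230.1], [321.1, 267.3], [321.1, 286.1], [321.1, 294.9]]
comp [195 224  13   7  56] [200.4 227.3]
```

```bash
python3 -m pendant '[[-40,0,-20,0,255],[-75,0,-30,0,255],[-75,0,-30,0,255],[-75,0,-30,0,255],[-75,0,-30,0,255]]' | grep -E "time|ee_p|force"; python3 lev.py; python3 - <<'E'
from h import *
P=[561,-299.5,np.radians(-10.4)]
for n in("wrist","top"):
    p=get_image(n);hs=cv2.cvtColor(p["color"],cv2.COLOR_RGB2HSV).astype(int)
    for nm,m in(("yellow",(hs[...,0]>18)&(hs[...,0]<36)&(hs[...,1]>150)&(hs[...,2]>70)),("red",((hs[...,0]>174)|(hs[...,0]<4))&(hs[...,1]>180)&(hs[...,2]>120))):
        k,l,st,c=cv2.connectedComponentsWithStats(m.astype(np.uint8));print(n,nm,[(int(st[i,4]),c[i].round(1).tolist()) for i in range(1,k) if st[i,4]>60])
    print("patch if w=160 / 166:",proj(p,ch2w(bay2ch([[0,0,160],[0,0,166]]),P)).round(1).tolist())
E
```

```text
time_s: 39.45
ee_pos: [580.0, -405.0, 288.4]
wrist_force: [0.7, 0.2, 0.0]
scene [(18, [307.8, 245.3]), (24, [270.5, 267.0])]
   a=.2,.6,.85,1: [[175.7, 221.3], [168.6, 227.6], [164.6, 233.6], [162.5, 237.8]]
top [(16, [133.8, 181.3]), (22, [580.9, 192.5]), (30, [299.4, 195.4]), (89, [355.0, 200.4]), (82, [493.4, 219.8]), (37, [317.8, 221.7]), (198, [324.2, 239.5])]
   a=.2,.6,.85,1: [[491.0, 248.6], [492.9, 233.5], [493.2, 224.8], [493.0, 220.3]]
wrist [(170, [635.4, 212.2]), (403, [322.3, 213.8]), (91, [141.6, 302.5])]
   a=.2,.6,.85,1: [[322.1, 144.7], [322.1, 182.7], [322.2, 203.9], [322.2, 214.5]]
wrist yellow [(1484, [453.0, 125.2]), (341, [425.5, 170.4]), (527, [464.0, 345.7]), (154, [471.7, 365.4])]
wrist red [(256, [613.1, 315.5]), (110, [590.7, 329.6]), (226, [520.5, 330.9]), (61, [498.7, 345.9]), (174, [434.6, 339.8]), (115, [563.5, 343.1]), (63, [620.8, 350.8]), (156, [482.4, 362.9]), (179, [537.2, 365.9]), (240, [562.2, 370.3]), (287, [628.5, 403.5]), (296, [612.2, 403.0]), (167, [533.4, 389.8]), (65, [516.5, 387.1]), (62, [437.4, 404.1])]
patch if w=160 / 166: [[452.8, 129.2], [455.8, 125.0]]
top yellow [(133, [406.6, 97.2]), (130, [263.2, 101.5]), (160, [421.9, 106.4]), (143, [278.8, 110.9]), (147, [407.3, 116.6]), (141, [263.4, 121.1]), (336, [415.7, 130.2]), (343, [271.2, 134.6]), (150, [118.8, 176.5]), (188, [454.1, 243.7]), (205, [184.9, 321.4])]
top red [(319, [463.3, 91.6]), (384, [418.1, 94.0]), (1088, [317.3, 118.0]), (945, [365.5, 117.6]), (993, [272.7, 119.3]), (1048, [222.7, 120.9]), (68, [270.9, 116.0]), (360, [418.4, 137.3]), (313, [467.5, 137.0]), (171, [218.5, 246.1])]
patch if w=160 / 166: [[453.6, 243.1], [454.0, 244.0]]
```

```bash
python3 -c "
from rig import *
print(hand_in())"
```

```text
the job is handed in; nothing more can be done
None
```

I pushed the yellow-banded pack home in the empty charger's bay, swung the green-tipped lever all the way over, and handed the job in at about 39.5 s. `hand_in` reports no verdict, so what follows rests on my own checks.

**How it went**
- **Tilting:** the tool cannot tilt, so I gripped the pack across its 36 mm faces and turned it in the jaws against the bay's back rim.
- **Sliding in:** it jammed once about halfway in, at about 20 N, because it was a few degrees short of the slot's lean. I loosened the grip, shifted the hand so it lined up, and carried on past the contact block at about 10 N. At the stop, 36 N along the slot moved it no further.
- **Lever:** the first swing left it at about 0.94, because the fingers slid past the ball. A second push, lower on the rod, took it to its end stop at about 13 N.

**Last checks**
- **Pack:** the scene camera puts the band at about 111 mm up the slot, where 112 mm is home. The top camera agrees to within a pixel. The wrist camera disagrees slightly: the pack's top patch appears 4 pixels (about 3 mm) off, as it did just after release. I took that as calibration error.
- **Lever:** the top and wrist cameras both read about 1.0.
- **Surroundings:** in the last top picture the red-banded pack was about where it started, to within a few pixels. I did not re-measure the tape roll, carton or wrench; no move came near them. The gripper was clear, with wrist force near zero.

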